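Tighten a lamination clamp evenly, crosswise in two passes

TASK

On the bench a glued timber sample lies in a clamp under a square aluminium plate held by four loose orange levers. Tighten the levers clockwise, evenly, in crisscross order: first each one only about half way, so that it points straight out from its corner of the plate (one lever, then the one diagonally opposite, then the other two), and only then, again a diagonal pair before the other pair, each one fully home, a quarter turn from loose. Leave the black lever on the grey block beside it as it is.

Things in the scene. Friction and masses are not known exactly. Their poses are not given: they have to be found in the camera images.
- clamp: Lamination clamp fixed to the bench: green base 170 x 170 x 14 mm, timber sample, square aluminium plate 130 x 130 mm, its top 59 mm above the bench, four orange levers over its corners. Origin: centre of its underside; z up, x and y along the plate's sides. Each lever: hub 26 mm across, level arm 14 mm wide, 72 to 88 mm above the bench (topmost but for hub caps), pointing outwards.
- lever_1 (a joint): Orange lever 1 (rad), upright pivot axis at clamp (x, y) = (45, 45) mm, on the same diagonal as lever 3. Its arm ends 67 mm from the axis. Grows clockwise from above: at 0 (loose) the arm points to the clamp's +y, at 0.785 (half way) out along the plate's diagonal, at 1.571 (home) to its +x; stop at 1.6. 4 N at 40 mm from the axis turns it; it stays where left.
- lever_2 (a joint): Orange lever 2 (rad), upright pivot axis at clamp (x, y) = (45, -45) mm, on the same diagonal as lever 4. Its arm ends 67 mm from the axis. Grows clockwise from above: at 0 (loose) the arm points to the clamp's +x, at 0.785 (half way) out along the plate's diagonal, at 1.571 (home) to its -y; stop at 1.6. 4 N at 40 mm from the axis turns it; it stays where left.
- lever_3 (a joint): Orange lever 3 (rad), upright pivot axis at clamp (x, y) = (-45, -45) mm, on the same diagonal as lever 1. Its arm ends 67 mm from the axis. Grows clockwise from above: at 0 (loose) the arm points to the clamp's -y, at 0.785 (half way) out along the plate's diagonal, at 1.571 (home) to its -x; stop at 1.6. 4 N at 40 mm from the axis turns it; it stays where left.
- lever_4 (a joint): Orange lever 4 (rad), upright pivot axis at clamp (x, y) = (-45, 45) mm, on the same diagonal as lever 2. Its arm ends 67 mm from the axis. Grows clockwise from above: at 0 (loose) the arm points to the clamp's -x, at 0.785 (half way) out along the plate's diagonal, at 1.571 (home) to its +y; stop at 1.6. 4 N at 40 mm from the axis turns it; it stays where left.
- stop_tip (a point): Bystander: tip of the black lever, 66 mm above the bench, mid-height of its arm and 60 mm out from its pivot, on a grey stop block (80 x 60 mm base) fixed to the bench beside the clamp. Same shape as the orange levers. Not to be turned.

How it is judged:
On the way, in this order (a step that is already met when the one before it is completed fails the run):
1. first pass: one diagonal pair of orange levers half way (0.45 to 1.15 rad) while the other pair is still loose (under 0.42) (((value of joint lever_1 between 0.45 and 1.15 rad and value of joint lever_3 between 0.45 and 1.15 rad and value of joint each of lever_2, lever_4 below 0.42 rad) or (value of joint lever_2 between 0.45 and 1.15 rad and value of joint lever_4 between 0.45 and 1.15 rad and value of joint each of lever_1, lever_3 below 0.42 rad))), for 0.2 s.
2. first pass done: all four orange levers half way (0.45 to 1.15 rad) (value of joint lever_1 between 0.45 and 1.15 rad and value of joint lever_2 between 0.45 and 1.15 rad and value of joint lever_3 between 0.45 and 1.15 rad and value of joint lever_4 between 0.45 and 1.15 rad), for 0.2 s.
3. second pass: one diagonal pair fully home (over 1.35 rad) while the other pair is still half way (((value of joint each of lever_1, lever_3 above 1.35 rad and value of joint lever_2 between 0.45 and 1.15 rad and value of joint lever_4 between 0.45 and 1.15 rad) or (value of joint each of lever_2, lever_4 above 1.35 rad and value of joint lever_1 between 0.45 and 1.15 rad and value of joint lever_3 between 0.45 and 1.15 rad))), for 0.2 s.
At the end, for the whole second after the job is handed in: All four orange levers are fully home (over 1.35 rad), and the black lever's tip is within 15 mm of where it started (value of joint each of lever_1, lever_2, lever_3, lever_4 above 1.35 rad and distance of stop_tip from where it was at the start of the episode below 0.015 m); the robot touches nothing.
It fails at once if an orange lever is taken past half way (over 1.2 rad) while another is still loose (under 0.42 rad) (value of joint any of lever_1, lever_2, lever_3, lever_4 above 1.2 rad and value of joint any of lever_1, lever_2, lever_3, lever_4 below 0.42 rad).
It fails at once if the black lever is turned (its tip moves more than 15 mm) (distance of stop_tip from where it was at the start of the episode above 0.015 m).
It also fails if it takes over 69 s, if anything falls off the work surface, if the arm or the gripper's body presses on something with over 40 N, if the wrist force passes 120 N, or if a joint passes its speed limit or range.

ROBOT

A 7-joint arm with a two-finger parallel gripper is mounted at the origin on the work surface. World frame = base frame: x ahead of the robot, y to its left, z up, the work surface at z = 0. Lengths are in m, angles in rad, forces in N, time in s.
With the tool pointing down it reaches from about 0.4 to 0.85 m from the base axis. Payload 4.5 kg.
Tool frame: the origin (TCP) lies at the very end of the fingers, on their centre line; the grasp point (between the pads) lies 19 mm behind it (r.grip_point_offset is the distance from the TCP to the grasp point, in m); z points along the fingers, y is the line along which they close (so a half turn about z gives the same grasp; the last joint's range is limited). The gripper opens to 88 mm and grips with 3 to 60 N. Pads are 18 mm wide; open, the fingers measure 123 mm over their backs; the gripper's body (75 mm by 187 mm) begins 45 mm behind the grasp point.
Start: joints at [1.138, 0.689, -0.195, 1.565, 0.157, 0.902, -0.215], TCP at [0.281, -0.558, 0.2] pointing down, gripper open.
Joint ranges: [-3.01, 3.01], [-0.46, 2.08], [-1.47, 1.51], [0.13, 2.56], [-1, 4.14], [0.04, 2.09], [-2.66, 2.66]. Speed limits (rad/s): [2.57, 2.57, 3.14, 3.14, 3.14, 3.14, 3.14].

INTERFACE

Orientations are given as a unit quaternion [x, y, z, w].
In Python, from plant import r gives the robot as it stands.
- The arm moves only by the tool carry_out, never from a script. Its argument "rows" is a list of rows, each a list of 3 entries, a list of its own where there are three numbers: the shift along the tool's x, y, z in cm, then the turn, a rotation vector about the tool's x, y, z in degrees, then the closure, from 0 (fully open) to 1 (shut). A call has 1 to 12 rows; each row is the pose to reach, as a shift and turn from the pose commanded when the call began, along the tool's axes at that moment; what a row does not reach only later rows make up. A row lasts 1/10 s, in which the tool goes at most 50 mm and 8.59 degrees, less where a joint would pass 70% of its speed; a pose out of reach is approached as far as the arm can. A call with a gripper value outside its range is refused whole. The fingers move at their own pace and stop on an object; "newtons" is the grip in N (left out, the last holds). Time passes only in rows, so rows that repeat a pose let the fingers close. It gives the time, the measured TCP pose, the force, the opening and the grip force at its end, in the units of the state.
- r.get_state(): the state, without advancing time (a new reading comes with each control period).
- r.snapshot(name): name is "scene" or "top" or "wrist"; returns a dict with "image" (420x560x3 uint8, red, green, blue), "fx", "fy", "cx", "cy" (pixels), "pose" (4x4, takes a point from camera to world coordinates). Camera axes: x right, y up, looking along -z (the intrinsics and any distortion apply to the point x, -y, -z); pixel columns grow to the right and rows downward; lengths in m; the calibration is good to about 2 mm. A picture is of the moment at which its call begins. There is no depth.
- r.finish_job(): hands the job in; it is judged then, once.
The state is a dict: "clock": time; "q": joint angles; "qd": joint speeds; "joint_torque": joint torques, N m; "tool_pos": TCP position; "eef_rot": TCP orientation; "contact_force": force on the tool from outside, world axes, zero at the start; "moment": the same for the moment, N m; "opening": opening from 0.0 (shut) to 1.0 (fully open); "finger_force": force on a finger pad.
Only numpy, scipy, OpenCV 4.12 (cv2) and the standard library are available. Lean on these libraries where they do the work, as an engineer would, in place of code of your own. Each camera call takes 0.05 s, during which the arm holds its last target. There are 200 camera calls.

## Working session

There is one attempt and no reset: what is moved stays moved. The work goes in short steps, Python scripts to look and compute and a tool call to move; the robot and the scene stay as the last step left them, time stands still between calls to the robot, and variables do not carry over. Pictures are saved under pics/ and viewed, at most 10 in all, crops included, and the job is handed in when it is done.

Besides the shell and the picture viewer there is one more tool, called after ">>>" as name([rows], argument=value, ...), one row to a line, values as JSON. carry_out: Moves the arm, as the interface text tells. Its arguments: {"type":"object","properties":{"rows":{"type":"array"},"newtons":{"type":"number"}},"required":["rows"]}

```bash
mkdir -p pics; python3 - <<'E'
from plant import r
import cv2,numpy as np
for n in("scene","top"):
    s=r.snapshot(n); cv2.imwrite(f"pics/{n}1.png",s["image"][:,:,::-1])
    print(n,s["fx"],s["fy"],s["cx"],s["cy"],{k for k in s},np.round(s["pose"],3).tolist())
st=r.get_state(); print(st)
E
```

```text
scene 441.2282576676544 441.2282576676544 274.4304873041958 206.0896052485541 {'fx', 'cy', 'pose', 'cx', 'fy', 'image'} [[0.217, -0.66, 0.719, 1.145], [0.976, 0.141, -0.165, 0.018], [0.007, 0.738, 0.675, 0.643], [0.0, 0.0, 0.0, 1.0]]
top 433.706306128252 433.706306128252 280.2722416054875 208.35233203692167 {'fx', 'cy', 'pose', 'cx', 'fy', 'image'} [[-0.02, 0.988, -0.15, 0.454], [-1.0, -0.02, 0.007, 0.152], [0.004, 0.15, 0.989, 0.784], [0.0, 0.0, 0.0, 1.0]]
{'clock': 0.1, 'q': array([ 1.13781871,  0.68987705, -0.19448411,  1.56627058,  0.15732535,
        0.90251515, -0.21510279]), 'qd': array([-7.96045799e-05, -1.69441852e-03, -9.52464451e-04, -9.61689216e-04,
       -3.15908109e-04, -1.01118779e-03, -1.03399523e-03]), 'joint_torque': array([-3.27107024e-03, -5.28498781e+01, -1.27163440e+00, -1.53836149e+01,
       -5.26272040e-02,  1.99551701e-03,  8.30018030e-05]), 'tool_pos': array([ 0.28089305, -0.55759258,  0.19899564]), 'eef_rot': array([ 9.72880345e-01,  2.31307433e-01, -2.76355106e-04, -7.92895279e-04]), 'contact_force': array([-0.75824976, -0.09539573,  0.03224864]), 'moment': array([-0.00895877, -0.02027331, -0.00263945]), 'finger_force': 0.0, 'opening': 1.000531872321141}
```

View pics/scene1.png

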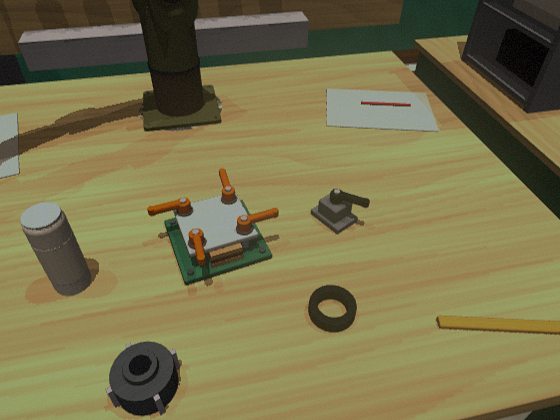

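View pics/top1.png

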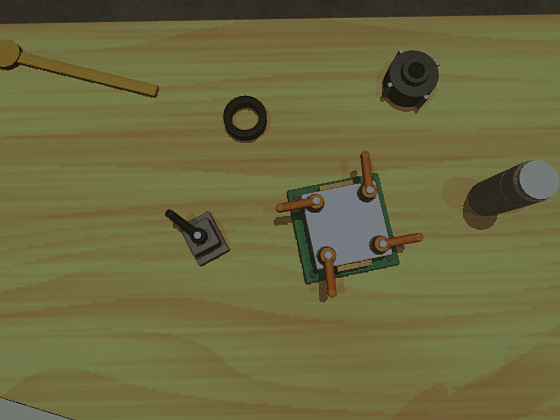

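The scene view shows the clamp with four loose levers and the grey block to its left (+y). In the top view the hubs are near (317,202), (369,190), (381,244) and (327,256). The black pivot is near (200,236), with its tip near (169,213).

```bash
python3 - <<'E'
import cv2
i=cv2.imread("pics/top1.png")[140:310,260:440]
cv2.imwrite("pics/c1.png",cv2.convertScaleAbs(cv2.resize(i,None,fx=3.5,fy=3.5,interpolation=cv2.INTER_CUBIC),alpha=1.4))
E
```

```text
(no output)
```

View pics/c1.png

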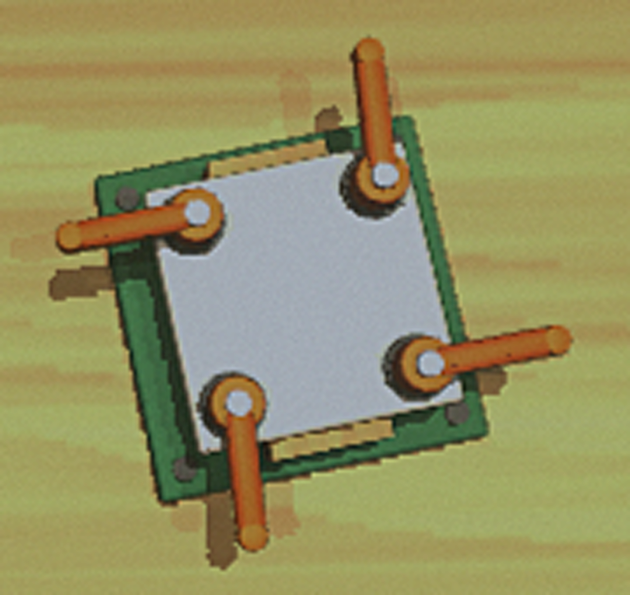

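The crop puts the caps at (197,212), (385,175), (430,362) and (239,403), and the arm tips at (65,237), (369,48), (563,340) and (254,538).

```bash
cat > h.py <<'E'
import numpy as np
from plant import r
def ray(s,u,v,z):
    P=s["pose"]; d=P[:3,:3]@np.array([(u-s["cx"])/s["fx"],-(v-s["cy"])/s["fy"],-1]); o=P[:3,3]
    return (o+d*(z-o[2])/d[2])[:2]
E
python3 - <<'E'
from h import *
s=r.snapshot("top")
c=lambda p:((p[0]+.5)/3.5-.5+260,(p[1]+.5)/3.5-.5+140)
H=[(197,212),(385,175),(430,362),(239,403)];T=[(65,237),(369,48),(563,340),(254,538)]
for z in(.088,.092,.096):
    h=np.array([ray(s,*c(p),z) for p in H]); print(z,"sides",np.linalg.norm(h-np.roll(h,1,0),axis=1).round(4))
h=np.array([ray(s,*c(p),.092) for p in H]); t=np.array([ray(s,*c(p),.088) for p in T])
C=h.mean(0); d=h-C; yaw=np.array([np.arctan2(v[1],v[0])for v in d])-np.radians([45,-45,-135,135])
print("C",C,"yaw",np.degrees(yaw)); print(h.round(4),t.round(4)); a=t-h
print("arm",np.degrees(np.arctan2(a[:,1],a[:,0])),np.linalg.norm(a,axis=1))
print("black",ray(s,200,236,.078),ray(s,169,213,.074))
print("cyl",ray(s,540,180,.15), ray(s,480,210,0))
E
```

```text
0.088 sides [0.0903 0.0898 0.0891 0.0899]
0.092 sides [0.0898 0.0893 0.0886 0.0894]
0.096 sides [0.0892 0.0888 0.0881 0.0889]
C [0.53525176 0.03718174] yaw [10.31690289 10.24013648 10.71219833 10.57383195]
[[ 0.5713  0.0892]
 [ 0.587   0.0013]
 [ 0.4998 -0.0148]
 [ 0.483   0.073 ]] [[ 0.5614  0.1505]
 [ 0.649   0.0049]
 [ 0.5089 -0.0775]
 [ 0.4225  0.068 ]]
arm [  99.15892512    3.29257566  -81.71301121 -175.28449518] [0.06206748 0.06216611 0.06339298 0.06069309]
black [0.51820979 0.27884276] [0.55766457 0.33099989]
cyl [ 0.5855337  -0.24205061] [ 0.56275014 -0.21898296]
```

```bash
python3 - <<'E'
from h import *
a=r.snapshot("top");b=r.snapshot("scene")
print("base scene",ray(b,70,277,0),"base edges",ray(b,92,272,0),ray(b,52,280,0))
for z in(.1,.12,.14,.16,.18,.2): print(z,ray(a,540,180,z),ray(b,44,217,z))
th=np.radians(10.4);R=np.array([[np.cos(th),-np.sin(th)],[np.sin(th),np.cos(th)]]);C=np.array([.5352,.0372])
print("black tip in clamp",(np.array([.5577,.331])-C)@R,(np.array([.5182,.2788])-C)@R)
st=r.get_state();p=st["tool_pos"]; print("tcp clamp mm",(p[:2]-C)@R*1000,"cyl",(np.array([.5627,-.219])-C)@R)
E
```

```text
base scene [ 0.56904164 -0.23192419] base edges [ 0.5653935  -0.19368621] [ 0.569358   -0.26295147]
0.1 [ 0.5958918  -0.27312363] [ 0.5090255  -0.25312693]
0.12 [ 0.59174856 -0.26069442] [ 0.53242955 -0.24313124]
0.14 [ 0.58760532 -0.24826521] [ 0.5558336  -0.23313555]
0.16 [ 0.58346208 -0.235836  ] [ 0.57923765 -0.22313986]
0.18 [ 0.57931884 -0.2234068 ] [ 0.60264169 -0.21314417]
0.2 [ 0.5751756  -0.21097759] [ 0.62604574 -0.20314849]
black tip in clamp [0.07516688 0.28491162] [0.02689271 0.24069969]
tcp clamp mm [-357.31131359 -539.45212232] cyl [-0.01920079 -0.25695529]
```

>>> carry_out([
  [[4, -3, 0], [0, 0, 8], 1],
  [[8, -6, 0], [0, 0, 16.3], 1],
  [[12, -9, 0], [0, 0, 16.3], 1],
  [[16, -12, 0], [0, 0, 16.3], 1],
  [[20, -15, 0], [0, 0, 16.3], 1],
  [[24, -18, 0], [0, 0, 16.3], 1],
  [[28, -21, 0], [0, 0, 16.3], 1],
  [[32, -24, 0], [0, 0, 16.3], 1],
  [[36, -27, 0], [0, 0, 16.3], 1],
  [[40, -30, 0], [0, 0, 16.3], 1],
  [[43, -31.5, 0], [0, 0, 16.3], 1],
  [[45.4, -33.2, 0], [0, 0, 16.3], 1],
], newtons=10)

```text
clock: 1.45
tool_pos: [0.5387, -0.0548, 0.1998]
eef_rot: [0.996, 0.092, 0.001, -0.0]
contact_force: [-0.3, -1.1, 0.3]
opening: 0.006
finger_force: 0.0
```

```bash
cat >> h.py <<'E'
th=np.radians(10.4);RC=np.array([[np.cos(th),-np.sin(th)],[np.sin(th),np.cos(th)]]);C=np.array([.5352,.0372])
def tcp():
    from scipy.spatial.transform import Rotation as Ro
    st=r.get_state();p=st["tool_pos"];X=Ro.from_quat(st["eef_rot"]).as_matrix()
    print("t",round(st["clock"],2),"tcp clamp mm",((p[:2]-C)@RC*1000).round(1),"z",(p[2]*1000).round(1),"tool x yaw rel",round(np.degrees(np.arctan2(X[1,0],X[0,0]))-10.4,2),"zax",X[:,2].round(3),"op",round(st["opening"],3),"F",st["contact_force"].round(1),"q",st["q"].round(2))
E
python3 -c "
from h import *; tcp()
import cv2; cv2.imwrite('pics/w1.png',r.snapshot('top')['image'][:,:,::-1][100:340,100:500])"
```

```text
t 1.45 tcp clamp mm [-13.2 -91.1] z 199.8 tool x yaw rel 0.18 zax [ 0.001  0.    -1.   ] op 0.006 F [-0.3 -1.1  0.3] q [ 0.05  0.58 -0.05  1.82  0.04  0.74 -1.41]
```

>>> carry_out([
  [[0, 0, 5], [0, 0, 0], 1],
  [[0, 0, 10], [0, 0, 0], 1],
  [[0, 0, 13.4], [0, 0, 0], 1],
  [[0, 0, 13.4], [0, 0, 0], 1],
  [[-1.2, 0.1, 13.4], [0, 0, 0], 1],
  [[-2.4, 0.2, 13.4], [0, 0, 0], 1],
  [[-3.6, 0.4, 13.4], [0, 0, 0], 1],
  [[-4.7, 0.5, 13.4], [0, 0, 0], 1],
  [[-4.7, 0.5, 13.4], [0, 0, 0], 1],
  [[-4.7, 0.5, 13.4], [0, 0, 0], 1],
])

```text
clock: 2.5
tool_pos: [0.493, -0.0708, 0.0666]
eef_rot: [0.996, 0.091, 0.001, 0.0]
contact_force: [-0.6, 0.6, 0.5]
opening: 0.006
finger_force: 0.0
```

```bash
python3 -c "
from h import *; tcp()
import cv2; i=r.snapshot('scene')['image'][:,:,::-1][130:310,110:350]; cv2.imwrite('pics/s2.png',cv2.resize(i,None,fx=3,fy=3))"
```

```text
t 2.5 tcp clamp mm [-61.  -98.6] z 66.6 tool x yaw rel 0.04 zax [ 0.002 -0.    -1.   ] op 0.006 F [-0.6  0.6  0.5] q [ 0.07  0.75 -0.04  2.06  0.08  0.33 -1.42]
```

View pics/s2.png

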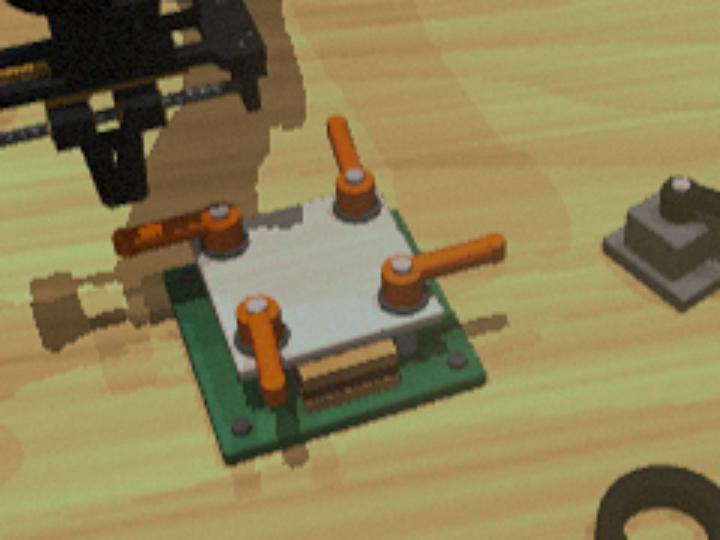

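The fingers, at crop (120,195), stand on the robot's side of lever 3. That lever still points to crop (120,240), so it is loose. I'll check whether the tool passed over it, because the descent may have lagged behind the push.

```bash
cat >> h.py <<'E'
def proj(s,p):
    c=s["pose"][:3,:3].T@(np.array(p)-s["pose"][:3,3]); return s["cx"]-s["fx"]*c[0]/c[2], s["cy"]+s["fy"]*c[1]/c[2]
def w(x,y,z): return np.r_[C+RC@np.array([x,y])/1000,z/1000]
E
python3 - <<'E'
from h import *
s=r.snapshot("scene"); f=lambda p:((np.array(proj(s,p))-[110,130])*3).round()
st=r.get_state(); print("tcp",f(st["tool_pos"]))
for n,x,y in(("hub3",-45,-45),("hub1",45,45)): print(n,f(w(x,y,92)))
for a in(0,.2,.4,.785): print(a,f(w(-45-65*np.sin(a),-45-65*np.cos(a),80)))
E
```

```text
tcp [129. 241.]
hub3 [212. 204.]
hub1 [396. 258.]
0 [111. 245.]
0.2 [109. 232.]
0.4 [112. 218.]
0.785 [127. 193.]
```

```bash
python3 - <<'E'
from h import *
import cv2
s=r.snapshot("scene"); f=lambda p:((np.array(proj(s,p))-[110,130])*3).round()
st=r.get_state(); print(st["tool_pos"])
for dz in(0,.01,.02,.03,.04,.05): print(dz,f(st["tool_pos"]+[0,0,dz]))
t=r.snapshot("top");a=t["image"][:,:,::-1][150:290,270:440]
b=r.snapshot("wrist")["image"][:,:,::-1]
a=cv2.resize(a,(400,329),interpolation=cv2.INTER_CUBIC);b=cv2.resize(b,(400,300))
cv2.imwrite("pics/tw.png",np.hstack([a[:300],b]))
E
```

```text
[ 0.49302224 -0.070505    0.06599013]
0 [129. 241.]
0.01 [126. 229.]
0.02 [123. 217.]
0.03 [120. 206.]
0.04 [117. 193.]
0.05 [114. 181.]
```

View pics/tw.png

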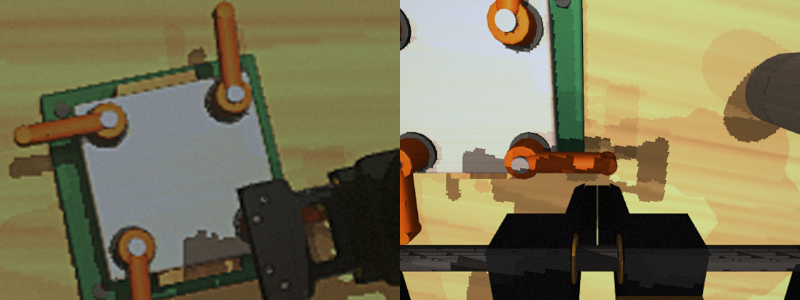

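The fingertips show at crop (120,203) in the scene view, about 38 px above where the TCP should appear. In the wrist view they are near (276,259). I'll triangulate them.

```bash
python3 - <<'E'
from h import *
s=r.snapshot("scene"); t=r.snapshot("wrist"); st=r.get_state()
print("wrist proj TCP",proj(t,st["tool_pos"]),"cam",t["pose"][:3,3],-t["pose"][:3,2], t["fx"])
for dz in(.02,.03,.04): print(dz,proj(t,st["tool_pos"]+[0,0,dz]))
def ln(s,u,v):
    P=s["pose"];d=P[:3,:3]@np.array([(u-s["cx"])/s["fx"],-(v-s["cy"])/s["fy"],-1]);return P[:3,3],d/np.linalg.norm(d)
a,da=ln(s,150.5,197.5);b,db=ln(t,276,259)
k=np.linalg.lstsq(np.c_[da,-db],b-a,rcond=None)[0]; print(a+da*k[0],b+db*k[1],st["tool_pos"])
for n,x,y in(("h1",45,45),("h2",45,-45),("h3",-45,-45)): print(n,np.array(proj(t,w(x,y,92)))/1.4+[400,0])
E
```

```text
wrist proj TCP (np.float64(273.31657368552516), np.float64(244.44597328999674)) cam [ 0.57621886 -0.05648571  0.25003825] [-0.31531281 -0.05870247 -0.94717044] 360.6299734660747
0.02 (np.float64(273.08404454015465), np.float64(261.0527271636833))
0.03 (np.float64(272.94874061718417), np.float64(270.7158553850296))
0.04 (np.float64(272.79781234447836), np.float64(281.49484256710065))
[ 0.50488694 -0.06773035  0.10820668] [ 0.50508253 -0.06974821  0.10829733] [ 0.49231164 -0.07062144  0.0656508 ]
h1 [335.81773491  18.78951131]
h2 [498.38350848  18.88179151]
h3 [514.92158944 168.44445026]
```

>>> carry_out([
  [[0, 0, -4], [0, 0, 0], 1],
  [[0, 0, -7], [0, 0, 0], 1],
  [[2.5, 0, -7], [0, 0, 0], 1],
  [[4.7, -0.5, -7], [0, 0, 0], 1],
  [[4.7, -0.5, -7], [0, 0, 0], 1],
  [[4.7, -0.5, -4], [0, 0, 0], 1],
  [[4.7, -0.5, -1], [0, 0, 0], 1],
  [[4.7, -0.5, 1], [0, 0, 0], 1],
  [[4.7, -0.5, 3], [0, 0, 0], 1],
  [[4.7, -0.5, 3], [0, 0, 0], 1],
  [[4.7, -0.5, 3], [0, 0, 0], 1],
])

```text
clock: 3.95
tool_pos: [0.5364, -0.0576, 0.0357]
eef_rot: [0.996, 0.091, -0.001, 0.0]
contact_force: [0.6, 0.3, 0.1]
opening: 0.006
finger_force: 0.0
```

```bash
python3 -c "
from h import *; tcp()"
```

```text
t 3.95 tcp clamp mm [-15.9 -93.5] z 35.7 tool x yaw rel 0.04 zax [-0.002 -0.    -1.   ] op 0.006 F [0.6 0.3 0.1] q [ 0.04  0.84 -0.03  1.95  0.07  0.36 -1.44]
```

Now I'll push lever 3, slowly.

>>> carry_out([
  [[-1.2, 0.1, 0], [0, 0, 0], 1],
  [[-2.4, 0.2, 0], [0, 0, 0], 1],
  [[-3.0, 0.3, 0], [0, 0, 0], 1],
  [[-3.6, 0.4, 0], [0, 0, 0], 1],
  [[-4.2, 0.4, 0], [0, 0, 0], 1],
  [[-4.7, 0.5, 0], [0, 0, 0], 1],
  [[-4.7, 0.5, 0], [0, 0, 0], 1],
])

```text
clock: 4.65
tool_pos: [0.4919, -0.0715, 0.0363]
eef_rot: [0.996, 0.091, 0.0, 0.0]
contact_force: [3.0, -0.3, 2.3]
opening: 0.007
finger_force: 1.4
```

```bash
python3 -c "
from h import *; tcp()
import cv2; i=r.snapshot('scene')['image'][:,:,::-1][130:310,110:350]; cv2.imwrite('pics/s3.png',cv2.resize(i,None,fx=3,fy=3))"
```

```text
t 4.65 tcp clamp mm [-62.2 -99.1] z 36.3 tool x yaw rel 0.0 zax [ 0.001 -0.001 -1.   ] op 0.007 F [ 3.  -0.3  2.3] q [ 0.07  0.81 -0.03  2.08  0.09  0.26 -1.43]
```

View pics/s3.png

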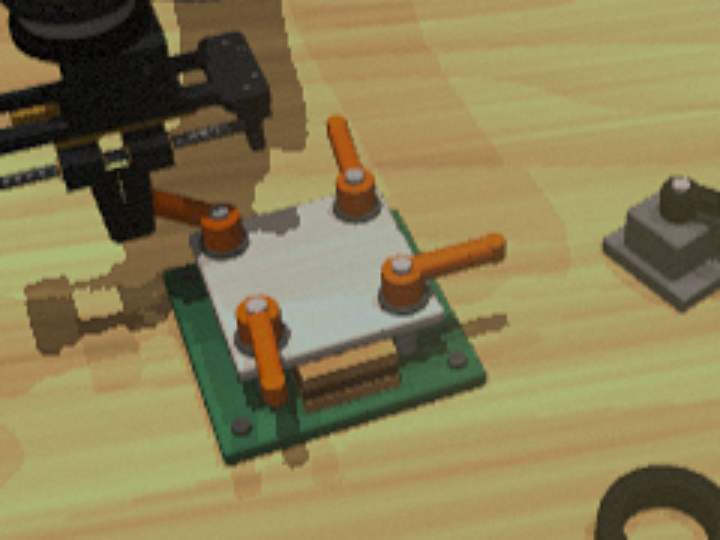

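Lever 3 now points out from its corner. The finger bottom is at crop (130,240), which puts the real fingertips about 3 cm above the reported TCP, so I'll keep using a TCP height of 36 mm. Lever 1 is next.

>>> carry_out([
  [[0.4, 0.4, 0], [0, 0, 0], 1],
  [[0.4, 0.4, -4], [0, 0, 0], 1],
  [[0.4, 0.4, -7.5], [0, 0, 0], 1],
  [[2, -4, -7.5], [0, 0, 0], 1],
  [[4, -8.5, -7.5], [0, 0, 0], 1],
  [[6, -13, -7.5], [0, 0, 0], 1],
  [[7.7, -17, -7.5], [0, 0, 0], 1],
  [[7.7, -19.2, -7.5], [0, 0, 0], 1],
  [[7.7, -19.2, -7.5], [0, 0, 0], 1],
  [[7.7, -19.2, -4], [0, 0, 0], 1],
  [[7.7, -19.2, -1], [0, 0, 0], 1],
  [[7.7, -19.2, 0], [0, 0, 0], 1],
])

```text
clock: 5.9
tool_pos: [0.53, 0.1287, 0.0331]
eef_rot: [0.996, 0.09, -0.004, 0.002]
contact_force: [-1.1, -0.1, 1.0]
opening: 0.007
finger_force: 0.0
```

>>> carry_out([
  [[0, 0, 0], [0, 0, 0], 1],
  [[1.2, -0.1, 0], [0, 0, 0], 1],
  [[2.4, -0.2, 0], [0, 0, 0], 1],
  [[3.0, -0.3, 0], [0, 0, 0], 1],
  [[3.6, -0.4, 0], [0, 0, 0], 1],
  [[4.2, -0.4, 0], [0, 0, 0], 1],
  [[4.7, -0.5, 0], [0, 0, 0], 1],
  [[4.7, -0.5, 0], [0, 0, 0], 1],
])

```text
clock: 6.7
tool_pos: [0.5791, 0.1459, 0.0362]
eef_rot: [0.996, 0.091, 0.001, -0.0]
contact_force: [-1.8, -0.1, 0.0]
opening: 0.004
finger_force: 1.0
```

```bash
python3 -c "
from h import *; tcp()"
```

```text
t 6.7 tcp clamp mm [62.8 99. ] z 36.2 tool x yaw rel 0.05 zax [ 0.001  0.001 -1.   ] op 0.004 F [-1.8 -0.1  0. ] q [-0.32  0.88  0.    1.78 -0.    0.48 -1.71]
```

>>> carry_out([
  [[-0.4, -0.4, 0], [0, 0, 0], 1],
  [[-0.4, -0.4, -4], [0, 0, 0], 1],
  [[-0.4, -0.4, -7.5], [0, 0, 0], 1],
  [[-0.4, -0.4, -7.5], [0, 0, 0], 1],
  [[1, 3, -7.5], [0, 0, 0], 1],
  [[2, 7, -7.5], [0, 0, 0], 1],
  [[3.1, 10.6, -7.5], [0, 0, 0], 1],
  [[3.1, 10.6, -7.5], [0, 0, 0], 1],
  [[3.1, 10.6, -4], [0, 0, 0], 1],
  [[3.1, 10.6, -1], [0, 0, 0], 1],
  [[3.1, 10.6, 0], [0, 0, 0], 1],
  [[3.1, 10.6, 0], [0, 0, 0], 1],
])

```text
clock: 7.9
tool_pos: [0.6268, 0.0475, 0.0342]
eef_rot: [0.996, 0.091, -0.001, -0.0]
contact_force: [0.5, -0.4, 0.1]
opening: 0.005
finger_force: 0.0
```

```bash
python3 -c "
from h import *; tcp()
import cv2; i=r.snapshot('scene')['image'][:,:,::-1][130:310,110:350]; cv2.imwrite('pics/s4.png',cv2.resize(i,None,fx=3,fy=3))"
```

```text
t 7.9 tcp clamp mm [92.  -6.4] z 34.2 tool x yaw rel 0.1 zax [-0.003 -0.    -1.   ] op 0.005 F [ 0.5 -0.4  0.1] q [-0.14  0.91 -0.02  1.67  0.02  0.56 -1.56]
```

View pics/s4.png

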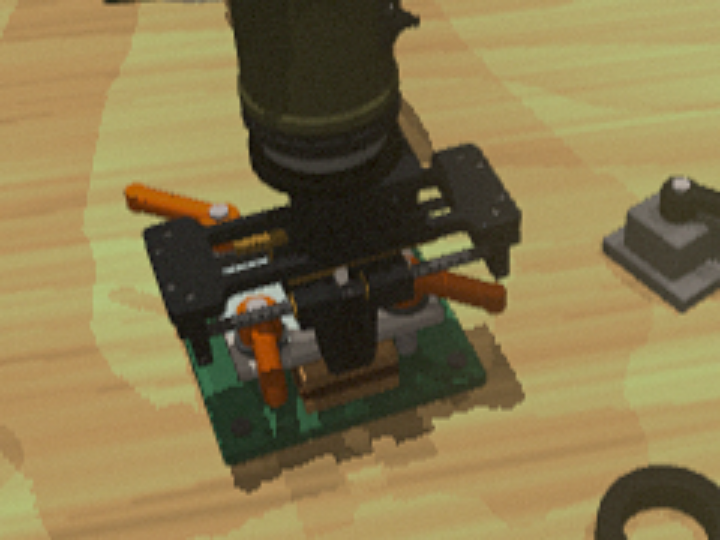

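The scene view has lever 3's tip at crop (133,195) and lever 1's at (497,297), so both are about half way. The fingers stand beside lever 2. I'll push that, then go on to lever 4.

>>> carry_out([
  [[0.1, 1.2, 0], [0, 0, 0], 1],
  [[0.2, 2.4, 0], [0, 0, 0], 1],
  [[0.3, 3.2, 0], [0, 0, 0], 1],
  [[0.4, 4.0, 0], [0, 0, 0], 1],
  [[0.5, 4.8, 0], [0, 0, 0], 1],
  [[0.5, 5.5, 0], [0, 0, 0], 1],
  [[0.5, 5.5, 0], [0, 0, 0], 1],
  [[0.9, 5.1, 0], [0, 0, 0], 1],
  [[0.9, 5.1, -4], [0, 0, 0], 1],
  [[0.9, 5.1, -7.5], [0, 0, 0], 1],
  [[0.9, 5.1, -7.5], [0, 0, 0], 1],
])

```text
clock: 9.05
tool_pos: [0.6504, -0.0023, 0.1157]
eef_rot: [0.996, 0.091, 0.005, 0.001]
contact_force: [0.2, 0.1, -0.4]
opening: 0.003
finger_force: 0.0
```

```bash
python3 -c "
from h import *; tcp()"
```

```text
t 9.05 tcp clamp mm [106.1 -59.7] z 115.7 tool x yaw rel 0.02 zax [ 0.01  -0.001 -1.   ] op 0.003 F [ 0.2  0.1 -0.4] q [-0.05  0.81 -0.03  1.58  0.03  0.74 -1.49]
```

>>> carry_out([
  [[-4.5, -1.5, 0], [0, 0, 0], 1],
  [[-9, -3, 0], [0, 0, 0], 1],
  [[-13.5, -4.5, 0], [0, 0, 0], 1],
  [[-18, -6, 0], [0, 0, 0], 1],
  [[-19.5, -6.6, 0], [0, 0, 0], 1],
  [[-19.5, -6.6, 0], [0, 0, 0], 1],
  [[-19.5, -6.6, 0], [0, 0, 0], 1],
  [[-19.5, -6.6, 3], [0, 0, 0], 1],
  [[-19.5, -6.6, 6], [0, 0, 0], 1],
  [[-19.5, -6.6, 7.5], [0, 0, 0], 1],
  [[-19.5, -6.6, 7.5], [0, 0, 0], 1],
  [[-19.5, -6.6, 7.5], [0, 0, 0], 1],
])

```text
clock: 10.25
tool_pos: [0.4438, 0.0276, 0.0355]
eef_rot: [0.996, 0.091, 0.001, 0.0]
contact_force: [-0.1, -0.3, 0.8]
opening: 0.006
finger_force: 0.0
```

```bash
python3 -c "
from h import *; tcp()"
```

```text
t 10.25 tcp clamp mm [-91.6   7. ] z 35.5 tool x yaw rel 0.01 zax [ 0.001 -0.    -1.   ] op 0.006 F [-0.1 -0.3  0.8] q [-0.16  0.79 -0.01  2.23  0.04  0.12 -1.6 ]
```

>>> carry_out([
  [[0, -1.2, 0], [0, 0, 0], 1],
  [[0, -2.2, 0], [0, 0, 0], 1],
  [[-0.1, -3.0, 0], [0, 0, 0], 1],
  [[-0.1, -3.8, 0], [0, 0, 0], 1],
  [[-0.2, -4.5, 0], [0, 0, 0], 1],
  [[-0.2, -5.1, 0], [0, 0, 0], 1],
  [[-0.2, -5.1, 0], [0, 0, 0], 1],
  [[-0.2, -4.6, 0], [0, 0, 0], 1],
  [[-0.2, -4.6, -4], [0, 0, 0], 1],
  [[-0.2, -4.6, -7.5], [0, 0, 0], 1],
  [[-0.2, -4.6, -7.5], [0, 0, 0], 1],
])

```text
clock: 11.35
tool_pos: [0.4344, 0.0733, 0.1137]
eef_rot: [0.996, 0.091, 0.003, -0.001]
contact_force: [0.4, 0.2, -0.3]
opening: 0.006
finger_force: 0.0
```

```bash
python3 -c "
from h import *; tcp()
import cv2
s=r.snapshot('scene');i=s['image'][:,:,::-1][130:310,110:350]; cv2.imwrite('pics/s5.png',cv2.resize(i,None,fx=3,fy=3))
f=lambda p:((np.array(proj(s,p))-[110,130])*3).round()+6
for k,(x,y,a0) in enumerate([(45,45,90),(45,-45,0),(-45,-45,-90),(-45,45,180)]):
  for a in (.5,.785,1.1):
    t=np.radians(a0)-a; print(k+1,a,f(w(x+63*np.cos(t),y+63*np.sin(t),86)))
"
```

```text
t 11.35 tcp clamp mm [-92.7  53.7] z 113.7 tool x yaw rel 0.05 zax [ 0.007  0.002 -1.   ] op 0.006 F [ 0.4  0.2 -0.3] q [-0.27  0.62  0.    2.2  -0.01  0.31 -1.65]
1 0.5 [506. 279.]
1 0.785 [499. 300.]
1 1.1 [481. 320.]
2 0.5 [230. 394.]
2 0.785 [200. 388.]
2 1.1 [172. 374.]
3 0.5 [122. 210.]
3 0.785 [134. 193.]
3 1.1 [155. 176.]
4 0.5 [371. 123.]
4 0.785 [396. 127.]
4 1.1 [421. 137.]
```

View pics/s5.png

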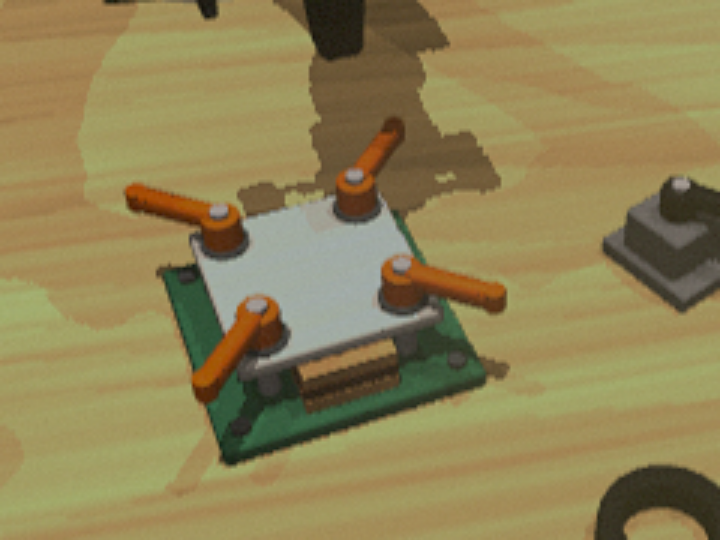

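All four tips match 0.785 rad in the scene view: (498,300), (205,388), (135,195) and (396,127). Second pass now, lever 4 then lever 2.

>>> carry_out([
  [[-0.2, 0, 3], [0, 0, 0], 1],
  [[-0.2, 0, 6], [0, 0, 0], 1],
  [[-0.2, 0, 7.5], [0, 0, 0], 1],
  [[-0.2, 0, 7.5], [0, 0, 0], 1],
  [[-0.2, 0, 7.5], [0, 0, 0], 1],
  [[0.2, -0.8, 7.5], [0, 0, 0], 1],
  [[0.5, -1.6, 7.5], [0, 0, 0], 1],
  [[0.9, -2.3, 7.5], [0, 0, 0], 1],
  [[1.6, -2.8, 7.5], [0, 0, 0], 1],
  [[2.3, -3.3, 7.5], [0, 0, 0], 1],
  [[2.9, -3.8, 7.5], [0, 0, 0], 1],
  [[2.9, -3.8, 7.5], [0, 0, 0], 1],
])

```text
clock: 12.6
tool_pos: [0.455, 0.1174, 0.0357]
eef_rot: [0.996, 0.092, 0.001, -0.001]
contact_force: [-0.5, -0.7, -0.2]
opening: 0.008
finger_force: 0.0
```

```bash
python3 -c "
from h import *; tcp()"
```

```text
t 12.6 tcp clamp mm [-64.4  93.3] z 35.7 tool x yaw rel 0.16 zax [ 0.002  0.002 -1.   ] op 0.008 F [-0.5 -0.7 -0.2] q [-0.36  0.8   0.01  2.16 -0.04  0.18 -1.7 ]
```

>>> carry_out([
  [[-0.5, 0, 0], [0, 0, 0], 1],
  [[-0.5, 0, -4], [0, 0, 0], 1],
  [[-0.5, 0, -7.5], [0, 0, 0], 1],
  [[3, 3, -7.5], [0, 0, 0], 1],
  [[6.5, 6, -7.5], [0, 0, 0], 1],
  [[10, 9, -7.5], [0, 0, 0], 1],
  [[13.5, 12, -7.5], [0, 0, 0], 1],
  [[16.6, 14.6, -7.5], [0, 0, 0], 1],
  [[16.6, 14.6, -7.5], [0, 0, 0], 1],
  [[16.6, 14.6, -7.5], [0, 0, 0], 1],
  [[16.6, 14.6, -4], [0, 0, 0], 1],
  [[16.6, 14.6, -4], [0, 0, 0], 1],
])

```text
clock: 13.8
tool_pos: [0.6383, 0.0038, 0.0723]
eef_rot: [0.996, 0.092, -0.005, -0.001]
contact_force: [-0.8, -0.5, -0.3]
opening: 0.006
finger_force: 0.0
```

```bash
python3 -c "
from h import *; tcp()"
```

```text
t 13.8 tcp clamp mm [ 95.4 -51.5] z 72.3 tool x yaw rel 0.18 zax [-0.009  0.001 -1.   ] op 0.006 F [-0.8 -0.5 -0.3] q [-0.07  0.87 -0.01  1.62  0.01  0.66 -1.47]
```

>>> carry_out([
  [[0, 0, 0], [0, 0, 0], 1],
  [[0, 0, 2], [0, 0, 0], 1],
  [[0, 0, 4], [0, 0, 0], 1],
  [[0, 0, 4], [0, 0, 0], 1],
  [[-0.5, 0.8, 4], [0, 0, 0], 1],
  [[-1, 1.6, 4], [0, 0, 0], 1],
  [[-1.6, 2.3, 4], [0, 0, 0], 1],
  [[-2.3, 2.8, 4], [0, 0, 0], 1],
  [[-3, 3.3, 4], [0, 0, 0], 1],
  [[-3.6, 3.7, 4], [0, 0, 0], 1],
  [[-3.6, 3.7, 4], [0, 0, 0], 1],
  [[-3.6, 3.7, 4], [0, 0, 0], 1],
])

```text
clock: 15.0
tool_pos: [0.6136, -0.0426, 0.0355]
eef_rot: [0.996, 0.09, -0.001, 0.001]
contact_force: [-0.6, 0.5, 0.8]
opening: 0.003
finger_force: 0.0
```

```bash
python3 -c "
from h import *; tcp()
import cv2
s=r.snapshot('scene');i=s['image'][:,:,::-1][130:310,110:350]; cv2.imwrite('pics/s6.png',cv2.resize(i,None,fx=3,fy=3))
f=lambda p:((np.array(proj(s,p))-[110,130])*3).round()+6
for k,(x,y,a0) in enumerate([(45,45,90),(45,-45,0),(-45,-45,-90),(-45,45,180)]):
  for a in (1.3,1.571):
    t=np.radians(a0)-a; print(k+1,a,f(w(x+63*np.cos(t),y+63*np.sin(t),86)))
"
```

```text
t 15.0 tcp clamp mm [ 62.7 -92.7] z 35.5 tool x yaw rel -0.02 zax [-0.002 -0.002 -1.   ] op 0.003 F [-0.6  0.5  0.8] q [ 0.    0.9  -0.02  1.72  0.03  0.53 -1.43]
1 1.3 [465. 331.]
1 1.571 [439. 342.]
2 1.3 [160. 362.]
2 1.571 [149. 343.]
3 1.3 [171. 167.]
3 1.571 [196. 159.]
4 1.3 [433. 145.]
4 1.571 [445. 159.]
```

View pics/s6.png

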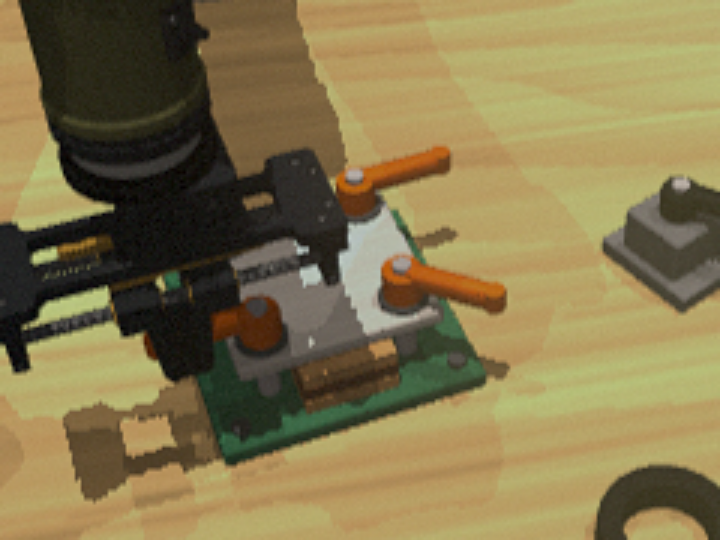

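Lever 4's tip is at crop (443,157) and lever 2's at (152,345), so both are home. Lever 3 is next.

>>> carry_out([
  [[0.5, 0, 0], [0, 0, 0], 1],
  [[0.5, 0, -4], [0, 0, 0], 1],
  [[0.5, 0, -7.5], [0, 0, 0], 1],
  [[0.5, 0, -7.5], [0, 0, 0], 1],
  [[-3, 0.4, -7.5], [0, 0, 0], 1],
  [[-7, 0.8, -7.5], [0, 0, 0], 1],
  [[-11, 1, -7.5], [0, 0, 0], 1],
  [[-11.9, 1, -7.5], [0, 0, 0], 1],
  [[-11.9, 1, -7.5], [0, 0, 0], 1],
  [[-11.9, 1, -7.5], [0, 0, 0], 1],
  [[-11.9, 1, -4], [0, 0, 0], 1],
  [[-11.9, 1, -4], [0, 0, 0], 1],
])

```text
clock: 16.25
tool_pos: [0.4993, -0.0714, 0.073]
eef_rot: [0.996, 0.092, -0.002, -0.001]
contact_force: [-0.8, 0.1, -0.9]
opening: 0.006
finger_force: 0.0
```

```bash
python3 -c "
from h import *; tcp()"
```

```text
t 16.25 tcp clamp mm [ -54.9 -100.3] z 73.0 tool x yaw rel 0.14 zax [-0.004  0.001 -1.   ] op 0.006 F [-0.8  0.1 -0.9] q [ 0.07  0.75 -0.03  2.04  0.05  0.37 -1.39]
```

>>> carry_out([
  [[0, 0, 0], [0, 0, 0], 1],
  [[0, 0, 2], [0, 0, 0], 1],
  [[0, 0, 4], [0, 0, 0], 1],
  [[0, 0, 4], [0, 0, 0], 1],
  [[-0.8, -0.4, 4], [0, 0, 0], 1],
  [[-1.5, -0.8, 4], [0, 0, 0], 1],
  [[-2.2, -1.2, 4], [0, 0, 0], 1],
  [[-2.7, -1.7, 4], [0, 0, 0], 1],
  [[-3.2, -2.3, 4], [0, 0, 0], 1],
  [[-3.7, -2.8, 4], [0, 0, 0], 1],
  [[-3.7, -2.8, 4], [0, 0, 0], 1],
  [[-3.7, -2.8, 4], [0, 0, 0], 1],
])

```text
clock: 17.45
tool_pos: [0.4558, -0.0512, 0.0355]
eef_rot: [0.996, 0.091, -0.002, -0.0]
contact_force: [-0.1, -0.1, -0.6]
opening: 0.003
finger_force: 0.0
```

```bash
python3 -c "
from h import *; tcp()"
```

```text
t 17.45 tcp clamp mm [-94.  -72.6] z 35.5 tool x yaw rel 0.09 zax [-0.004  0.    -1.   ] op 0.003 F [-0.1 -0.1 -0.6] q [ 0.02  0.8  -0.01  2.18  0.04  0.17 -1.42]
```

>>> carry_out([
  [[0, 0.5, 0], [0, 0, 0], 1],
  [[0, 0.5, -4], [0, 0, 0], 1],
  [[0, 0.5, -7.5], [0, 0, 0], 1],
  [[3, -3, -7.5], [0, 0, 0], 1],
  [[6, -7, -7.5], [0, 0, 0], 1],
  [[9, -10.5, -7.5], [0, 0, 0], 1],
  [[11.5, -14, -7.5], [0, 0, 0], 1],
  [[14.6, -17.4, -7.5], [0, 0, 0], 1],
  [[14.6, -17.4, -7.5], [0, 0, 0], 1],
  [[14.6, -17.4, -7.5], [0, 0, 0], 1],
  [[14.6, -17.4, -5], [0, 0, 0], 1],
  [[14.6, -17.4, -5], [0, 0, 0], 1],
])

```text
clock: 18.65
tool_pos: [0.5668, 0.1429, 0.0834]
eef_rot: [0.996, 0.09, -0.004, 0.001]
contact_force: [-1.1, -0.5, -0.4]
opening: 0.004
finger_force: 0.0
```

```bash
python3 -c "
from h import *; tcp()"
```

```text
t 18.65 tcp clamp mm [50.2 98.3] z 83.4 tool x yaw rel -0.08 zax [-0.007 -0.003 -1.   ] op 0.004 F [-1.1 -0.5 -0.4] q [-0.35  0.8   0.03  1.79 -0.04  0.56 -1.68]
```

>>> carry_out([
  [[0, 0, 0], [0, 0, 0], 1],
  [[0, 0, 2.5], [0, 0, 0], 1],
  [[0, 0, 5], [0, 0, 0], 1],
  [[0, 0, 5], [0, 0, 0], 1],
  [[0.8, 0.4, 5], [0, 0, 0], 1],
  [[1.5, 0.8, 5], [0, 0, 0], 1],
  [[2.2, 1.2, 5], [0, 0, 0], 1],
  [[2.7, 1.7, 5], [0, 0, 0], 1],
  [[3.2, 2.3, 5], [0, 0, 0], 1],
  [[3.7, 2.8, 5], [0, 0, 0], 1],
  [[3.7, 2.8, 5], [0, 0, 0], 1],
  [[3.7, 2.8, 5], [0, 0, 0], 1],
])

```text
clock: 19.85
tool_pos: [0.6132, 0.1244, 0.0361]
eef_rot: [0.996, 0.091, 0.002, 0.0]
contact_force: [-0.2, 0.4, -0.1]
opening: 0.005
finger_force: 0.0
```

>>> carry_out([
  [[0, -0.5, 0], [0, 0, 0], 1],
  [[0, -0.5, -4], [0, 0, 0], 1],
  [[0, -0.5, -8], [0, 0, 0], 1],
  [[0, -0.5, -13], [0, 0, 0], 1],
  [[-5, -0.5, -18], [0, 0, 0], 1],
  [[-10, -0.5, -20], [0, 0, 0], 1],
  [[-15, -0.5, -20], [0, 0, 0], 1],
  [[-20, -0.5, -20], [0, 0, 0], 1],
  [[-20, -0.5, -20], [0, 0, 0], 1],
  [[-20, -0.5, -20], [0, 0, 0], 1],
])

```text
clock: 20.85
tool_pos: [0.4107, 0.0931, 0.2363]
eef_rot: [0.996, 0.091, -0.001, 0.0]
contact_force: [0.3, -0.3, -0.1]
opening: 0.003
finger_force: 0.0
```

```bash
python3 -c "
from h import *; tcp()
import cv2
s=r.snapshot('scene');i=s['image'][:,:,::-1][130:310,110:350]; cv2.imwrite('pics/s7.png',cv2.resize(i,None,fx=3,fy=3))"
```

```text
t 20.85 tcp clamp mm [-112.4   77.5] z 236.3 tool x yaw rel 0.09 zax [-0.001 -0.    -1.   ] op 0.003 F [ 0.3 -0.3 -0.1] q [-0.36  0.37  0.04  2.1  -0.02  0.67 -1.69]
```

View pics/s7.png

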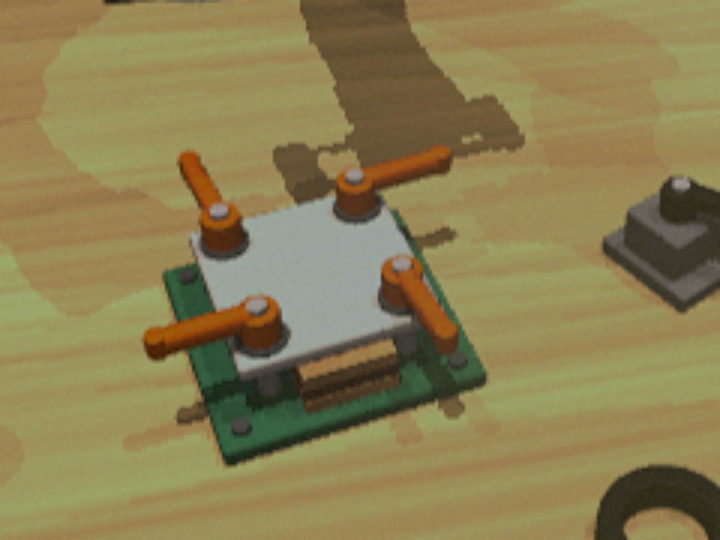

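The tips are at crop (448,338), (155,345), (188,160) and (443,157), which all look home at about 1.48 rad or more. I'll run one numeric check before handing in.

```bash
python3 - <<'E'
from h import *
import cv2
s=r.snapshot("scene");hsv=cv2.cvtColor(s["image"],cv2.COLOR_RGB2HSV)
m=cv2.inRange(hsv,(3,190,60),(14,255,255)); v,u=np.nonzero(m)
P=np.array([(ray(s,a,b,.084)-C)@RC*1000 for a,b in zip(u,v)])
for k,(x,y,a0) in enumerate([(45,45,90),(45,-45,0),(-45,-45,-90),(-45,45,180)]):
    d=P-[x,y];n=np.hypot(*d.T);q=d[(n>30)&(n<70)]
    q=q[q@np.array([x,y])>-9e9]; c=q.mean(0); print(k+1,len(q),c.round(1),"theta",np.radians((a0-np.degrees(np.arctan2(c[1],c[0]))+180)%360-180).round(3))
E
```

```text
1 83 [39.7  5.4] theta 1.436
2 149 [ -8.1 -34.9] theta 1.798
3 82 [-42.9  -2.1] theta 1.522
4 100 [ 0.7 47.3] theta 1.586
```

```bash
python3 -c "
from plant import r; print(r.finish_job())"
```

```text
the job is handed in; nothing more can be done
None
```

I tightened all four orange levers fully home in crisscross order over two passes, did not touch the black lever, and handed the job in at about 21 s; the hand-in gave no verdict, and lever 2's final position rests on the picture because its numeric check was unreliable.

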